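# Slide a housing down the reader lane and start the reading

## Robot

A 6-joint arm with a two-finger parallel gripper is mounted at the origin on the work surface. World frame = base frame: x ahead of the robot, y to its left, z up, the work surface at z = 0. Lengths are in m, angles in rad, forces in N, time in s.
With the tool pointing down it reaches from about 0.325 to 0.925 m from the base axis. Payload 3.1 kg.
Tool frame: the origin (TCP) lies on the centre line of the jaws, within the pads' length; the fingertips stand robot.finger_overhang ahead of it and the grasp point (between the pads) lies 2 mm behind it (robot.finger_overhang is the distance from the TCP to the fingertips, in m); z points along the fingers, y is the line along which they close (so a half turn about z gives the same grasp; the last joint's range is limited). The gripper opens to 85 mm and grips with 20 to 120 N. Pads are 22 mm wide; open, the fingers measure 114 mm over their backs; the gripper's body (76 mm by 85 mm) begins 54 mm behind the grasp point. The pads swing forward as they close: fully open they stand 13 mm farther back than shut.
Start: joints at [1.209, 0.217, 1.613, -0, 1.311, -0.112], TCP at [0.154, 0.606, 0.248] pointing down, gripper open.
Joint ranges: [-2.75, 2.75], [-0.78, 2.1], [0.31, 2.55], [-1.13, 4.27], [0.13, 2.63], [-2.58, 2.58]. Speed limits (rad/s): [2.79, 2.79, 3.14, 3.14, 3.14, 3.14].

## Interface

Orientations are given as a 3x3 rotation matrix whose columns are the frame's x, y, z axes.
In Python, from plant import robot, imaging gives the robot as it stands.
- The arm moves only by the shell command python3 -m crank 'ROWS' [OPENING] [FORCE]. ROWS is JSON, a list that holds one entry, the list of rows, each a list of 6 numbers: the shift along the tool's x, y, z normalised to -1 to 1, where 1 is 250 mm, then the turn, a rotation vector about the tool's x, y, z normalised to -1 to 1, where 1 is pi/2 rad. In form: [[[x, y, z, rx, ry, rz], ...]]. A call has 1 to 8 rows; each row is the pose to reach, as a shift and turn from the pose commanded when the call began, along the tool's axes at that moment; what a row does not reach only later rows make up. A row lasts 1/8 s, in which the tool goes at most 62.5 mm and 10.7 degrees, less where a joint would pass 70% of its speed; a pose out of reach is approached as far as the arm can. A call with a number of a shift or a turn outside -1 to 1 is refused whole. A call with a gripper value outside its range is refused whole. OPENING is the opening in per cent of the stroke, from 0 (shut) to 100 (fully open), set as the call begins (- or left out, the last holds). The fingers move at their own pace and stop on an object; FORCE is the grip in N (left out, the last holds). Time passes only in rows, so rows that repeat a pose let the fingers close. It gives the time, the measured TCP pose, the force, the opening and the grip force at its end, in the units of the state.
- robot.read_state(): the state, without advancing time (a new reading comes with each control period).
- imaging.grab_frame(name): name is "scene" or "top"; returns the picture (420x560x3 uint8, blue, green, red); there is no depth.
- imaging.camera_info(name): a dict with "fov_y" (degrees; the focal length in pixels is half the picture's height over the tangent of half this angle, whatever the lens; pixels are square), "cx", "cy" (the principal point, pixels), "R" (3x3) and "t" (3): a world point X has camera coordinates R X + t. Camera axes: x right, y down, z forward; pixel columns grow to the right and rows downward; lengths in m; the calibration is good to about 2 mm. A picture is of the moment at which its call begins. camera_info takes no time and is no camera call.
- robot.close_job(): hands the job in; it is judged then, once.
Trained networks look in the newest picture that a camera, given by its name, has taken for a name from the list of things; names that differ only in an ending like _2 or _b are one class to them, and where a whole thing is asked for, a point or a joint stands for the part that bears it (a point fixed in the world has none). Each returns a list of dicts, best first, with "confidence" (0 to 1); they miss things now and then, are a little off and sometimes report something else, mostly with a low value. They report only what shows in the picture. A call takes as long as a camera call. They do not tell look-alikes from the thing itself.
- imaging.recognise(name, camera): "point" ([x, y, z] in m, in world coordinates, good to about 4 mm: the middle of the surface that is visible of it).
- imaging.spot_point(name, camera): "point" ([x, y, z] in m, in world coordinates, good to about 4 mm: a listed point, or the origin of a listed thing).
The state is a dict: "clock": time; "joint_pos": joint angles; "qd": joint speeds; "joint_efforts": joint torques, N m; "tool_pos": TCP position; "ee_rot": TCP orientation; "ft_force": force on the tool from outside, world axes, zero at the start; "torque": the same for the moment, N m; "gripper_width": opening from 0.0 (shut) to 1.0 (fully open); "finger_force": force on a finger pad.
Only numpy, scipy, OpenCV 4.12 (cv2) and the standard library are available. Lean on these libraries where they do the work, as an engineer would, in place of code of your own. Each camera call takes 0.05 s, during which the arm holds its last target. There are 200 camera calls.

## Task

With your fingertips, push the black rectangular housing from the infeed plate down the lane between the two guide rails, label end first, until it sits home against the rubber buffers of the stop, then press the start button on the small grey box. Its gloss finish scuffs and the rails are easily knocked out of line, so neither the housing nor the hand may touch either rail; push gently, do not pick up or tip the housing, press the button only once the housing is home, and leave everything else on the bench alone.

Things in the scene. Friction and masses are not known exactly. Their poses are not given: they have to be found in the camera images.
- lane: Fixed level bed of white plate, top 30 mm above the bench, pointing roughly to the robot's right. Origin on the bench under the lane's centreline; +x along the lane to the stop, +y left of that, z up. In mm: infeed plate x -260..-30, y -110..110; lane plate x -30..360, y -75..75. Lane 100 wide between rails, centred on y = 0. Code reader behind the stop, x 264..358, up to 88 above the bench
- mouth (a point): Start of the lane: on the centreline at the bed's top surface, x = -40 mm in the lane's frame, where the rails already flare outwards (their ends are at x -53 mm). Axes as the lane's
- stop (a point): Point midway between the front faces of the stop's two rubber buffers (18 mm across, 31 mm either side of the centreline), 24 mm above the bed, x = 225 mm in the lane's frame. The buffers are soft: together they give about 2.5 N per mm, up to 5 mm, and creep back. The point stays at their unpressed faces. Axes as the lane's
- rail_left: Left guide rail (lane's +y side): steel bar 8 mm thick, 10 to 30 mm above the bed, on brackets outside it (to 36 mm above the bed, out to y = 74 mm). Its frame is the lane's. Inner face at y = +50 mm from x -20 to +230 mm; from x -20 back to -53 mm it flares outwards to y = 61 mm
- rail_right: Right guide rail, the mirror image of the left: inner face at y = -50 mm in the lane's frame
- housing: The gloss black rectangular housing, loose, 110 mm long (x) by 76 mm wide (y) by 48 mm tall, about 0.45 kg, edges rounded 3 mm. Origin at the centre of its underside; +x points to its label end (white code plate on that end face and a small white tag near it on the lid). It starts on the infeed plate, label end roughly towards the lane but off the centreline and askew
- housing_center (a point): Centre of the housing, half-way up (24 mm above its underside); axes as the housing's
- housing_nose (a point): Centre of the housing's label end face, 55 mm ahead of its centre; axes as the housing's
- start (a joint): Travel of the start button in m: 0 out, 0.006 fully pressed (about 5 N); it springs back
- start_top (a point): Centre of the top face of the start button: a plain round steel button 30 mm across in a black collar, on a grey box 68 x 68 mm and 38 mm tall that stands to the left of the lane; it presses straight down
- start_box: The grey box that carries the start button, fixed, 68 x 68 x 38 mm; origin at the centre of its underside
- dish: Bystander: open grey screw dish 68 x 68 x 26 mm, loose, left of the lane; it and the start box may have swapped places. Origin under its centre
- dropper: Bystander: white dropper bottle, 42 mm across, 94 mm tall, standing left of the infeed plate. Origin under its centre
- cap_a: Bystander: black end cap, 30 mm across, 24 mm tall, on the bench right of the lane. Origin under its centre
- cap_b: Bystander: another such black end cap, right of the lane. Origin under its centre
- driver: Bystander: screwdriver 160 mm long lying right of the lane; x along it towards the tip
Things that resemble listed ones, but are neither listed nor needed, are in the scene too. What is shaped like the housing but pink is not meant. What is shaped like the start_box but green or purple is not meant.

How it is judged:
On the way, in this order (a step that is already met when the one before it is completed fails the run):
1. the housing is home: label end within 4 mm of the buffers, between the rails and square to the lane (x of housing_nose in the frame of stop above -0.004 m and y of housing_nose in the frame of stop between -0.012 and 0.012 m and angle between the x axis of housing and the x axis of lane, either way round below 0.1 rad), for 0.2 s.
2. the start button is pressed (value of joint start above 0.004 m), for 0.05 s.
At the end, for the whole second after the job is handed in: The housing rests flat on the bed between the rails, its label end within 4 mm of the stop's buffers, within 12 mm of the centreline and 0.1 rad of the lane's direction, still, and the start button has been pressed and let out again (all of step 1 and x of housing_nose in the frame of stop below 0.007 m and z of housing_nose in the frame of stop between -0.004 and 0.004 m and angle between housing's own z axis and vertical below 0.05 rad and linear speed of housing below 0.01 m/s and value of joint start below 0.002 m); the robot touches nothing.
It fails at once if the housing or the robot touches a guide rail (contact force between housing and rail_left above 0.2 N or contact force between housing and rail_right above 0.2 N or contact force between any of the fingers, the arm and rail_left above 0.5 N or contact force between any of the fingers, the arm and rail_right above 0.5 N).
It fails at once if the housing is lifted more than 8 mm, carried or tipped (z of housing_center in the frame of lane above 0.062 m or z of housing_center in the frame of lane below 0.046 m or angle between housing's own z axis and vertical above 0.15 rad).
It fails at once if the housing is shoved, pinched or rammed hard (over 50 N from the fingers or 70 N on bed and stop), or pushed with anything but the fingers (contact force between the fingers and housing above 50 N or contact force between housing and lane above 70 N or contact force between the arm and housing above 2 N).
It fails at once if the start button is pressed before the housing is home (value of joint start above 0.003 m and x of housing_nose in the frame of stop below -0.005 m).
It fails at once if a bystander is moved more than 15 mm (distance of any of dish, dropper, cap_a, cap_b, driver from where it was at the start of the episode above 0.015 m).
It also fails if it takes over 72 s, if anything falls off the work surface, if the arm or the gripper's body presses on something with over 40 N, if the wrist force passes 120 N, or if a joint passes its speed limit or range.

## Working session

There is one attempt and no reset: what is moved stays moved. The work goes in short steps, Python scripts to look and compute and a shell command to move; the robot and the scene stay as the last step left them, time stands still between calls to the robot, and variables do not carry over. Pictures are saved under pics/ and viewed, at most 11 in all, crops included, and the job is handed in when it is done.

```bash
mkdir -p pics; ls; python3 - <<'E'
from plant import robot, imaging
import cv2
for c in("scene","top"):
    cv2.imwrite(f"pics/{c}0.png",imaging.grab_frame(c)); i=imaging.camera_info(c); print(c,i)
    for n in("housing_center","housing_nose","housing","mouth","stop","lane","start_top","start_box","dish","dropper","cap_a","driver"):
        r=imaging.spot_point(n,c); print(n,[([round(v,3) for v in d["point"]],round(d["confidence"],2)) for d in r[:3]])
print(robot.finger_overhang,robot.read_state())
E
```

```text
pics
scene {'fov_y': 57.844594517147286, 'cx': 281.93265638072364, 'cy': 210.71668007947906, 'R': array([[-0.68693837,  0.72670521, -0.00389967],
       [ 0.59322234,  0.55764421, -0.58062052],
       [-0.41976533, -0.40116389, -0.81416497]]), 't': array([ 0.33106538, -0.2327203 ,  1.15501173])}
housing_center [([0.27, 0.23, 0.021], 0.97), ([0.438, 0.409, 0.025], 0.9), ([0.513, 0.204, 0.058], 0.82)]
housing_nose [([0.49, 0.381, 0.021], 0.81), ([0.53, 0.151, 0.05], 0.66), ([0.234, 0.187, 0.024], 0.65)]
housing [([0.519, 0.209, 0.029], 0.94), ([0.267, 0.229, -0.001], 0.78), ([0.441, 0.409, 0.001], 0.57)]
mouth [([0.511, 0.083, 0.03], 0.67)]
stop [([0.539, -0.183, 0.055], 0.76)]
lane [([0.511, 0.046, 0.003], 0.64), ([0.514, 0.209, 0.028], 0.45), ([0.529, 0.151, 0.054], 0.44)]
start_top [([0.621, -0.438, 0.059], 0.56), ([0.645, -0.017, 0.057], 0.54), ([0.32, -0.22, 0.063], 0.43)]
start_box [([0.649, -0.017, -0.001], 0.95), ([0.322, -0.22, 0.003], 0.81), ([0.614, -0.433, -0.001], 0.58)]
dish [([0.667, -0.131, 0.002], 0.9), ([0.395, 0.027, -0.001], 0.56)]
dropper [([0.662, 0.102, -0.001], 
[... 1533 characters left out ...]
      1.31131913e+00, -1.12219018e-01]), 'qd': array([ 0.00137543,  0.00024586, -0.00125323, -0.00021643,  0.00106766,
        0.00138375]), 'joint_efforts': array([ 6.16595730e-05, -3.96867442e+01, -3.04256094e+01, -1.87787755e-04,
        7.56602913e-04, -5.03566255e-06]), 'tool_pos': array([0.15445362, 0.60560952, 0.2482949 ]), 'ee_rot': array([[-9.68975031e-01,  2.47158629e-01, -3.24655349e-05],
       [ 2.47158630e-01,  9.68975031e-01, -2.94869470e-05],
       [ 2.41703393e-05, -3.65962525e-05, -9.99999999e-01]]), 'ft_force': array([-0.08804432,  0.0134535 , -0.10023345]), 'torque': array([-0.00136832,  0.01795667, -0.02832677]), 'finger_force': 0.0, 'gripper_width': 1.0013375698975777}
```

View pics/top0.png

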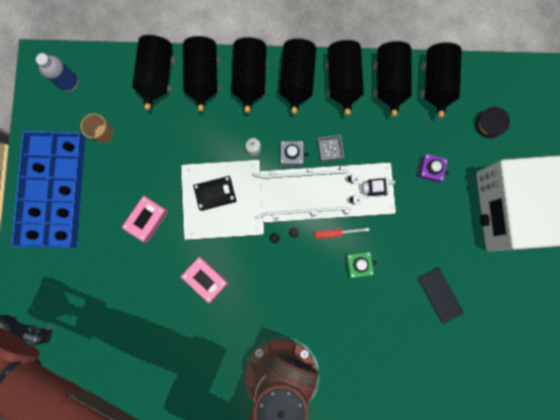

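View pics/scene0.png

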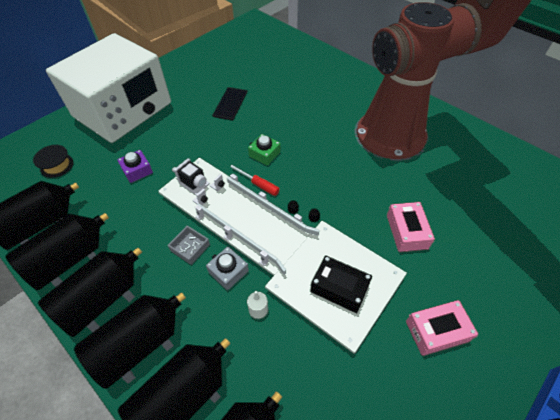

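```bash
cat > h.py <<'E'
import numpy as np, cv2
from scipy.optimize import minimize
from plant import robot, imaging
S=4
def proj(P,c):
    i=imaging.camera_info(c); f=210/np.tan(np.radians(i["fov_y"]/2))
    q=np.atleast_2d(P)@i["R"].T+i["t"]; return q[:,:2]/q[:,2:]*f+[i["cx"],i["cy"]]
def T(p,P):
    c,s=np.cos(p[2]),np.sin(p[2]); P=np.array(P,float)
    return np.c_[P[:,:2]@[[c,s],[-s,c]]+p[:2],P[:,2]]
def box(x0,x1,y0,y1,z0,z1): return [[x,y,z] for x in(x0,x1) for y in(y0,y1) for z in(z0,z1)]
def render(p,boxes,c):
    m=np.zeros((420*S,560*S),np.uint8)
    for b in boxes:
        h=cv2.convexHull((((proj(T(p,b),c)+.5)*S-.5)*16).round().astype(np.int32)); cv2.fillConvexPoly(m,h,1,cv2.LINE_8,4)
    return m
def fit(mask,p0,boxes,cams):
    f=lambda p:sum((render(p,boxes,c)!=mask[c]).sum() for c in cams)/S**2
    sim=np.array([p0]+[np.array(p0)+d for d in([.01,0,0],[0,.01,0],[0,0,.08])])
    r=minimize(f,p0,method="Nelder-Mead",options=dict(initial_simplex=sim,xatol=1e-4,fatol=.1)); 
    r=minimize(f,r.x,method="Nelder-Mead",options=dict(initial_simplex=r.x+np.array([[0,0,0],[.004,0,0],[0,-.004,0],[0,0,-.03]]),xatol=1e-4,fatol=.1)); return r.x,r.fun
LB=[box(-.26,-.03,-.11,.11,0,.03),box(-.03,.36,-.075,.075,0,.03)]
HB=[box(-.055,.055,-.038,.038,.03,.078)]
def up(im): return cv2.resize(im,None,fx=S,fy=S,interpolation=cv2.INTER_CUBIC)
def hmask(im,c,lane,p0,r=75):
    v=up(im).max(2); m=(v<100).astype(np.uint8)
    lim=np.zeros_like(m); q=((proj([p0[0],p0[1],.05],c)[0]+.5)*S).astype(int); cv2.circle(lim,tuple(map(int,q)),int(r),1,-1)
    m&=lim&render(lane,[box(-.26,.36,-.10,.10,.03,.07)],c)
    n,l,st,_=cv2.connectedComponentsWithStats(m); k=1+st[1:,4].argmax()
    pts=cv2.findNonZero((l==k).astype(np.uint8)); o=np.zeros_like(m); cv2.fillConvexPoly(o,cv2.convexHull(pts),1); return o
E
python3 - <<'E'
from h import *
im={c:imaging.grab_frame(c) for c in("scene","top")}
lm={}
for c in im:
    u=up(im[c]).astype(int); lm[c]=((u[...,1]-u[...,2]<35)&(u.max(2)>110)).astype(np.uint8)
    # keep area near lane only
    lm[c]&=cv2.dilate(render([.517,.04,-1.49],LB,c),np.ones((81,81)))
    hull=render([.515,.205,-1.3],[box(-.07,.07,-.055,.055,.03,.078)],c); lm[c]|=hull
p0=[.517,.04,-1.49]
for cs in(["top"],["scene"],["top","scene"]): print("lane",cs,*fit(lm,p0,LB,cs))
L,_=fit(lm,p0,LB,["top","scene"])
hp=[.515,.205,-1.3]
for c in im: 
    pass
hm={c:hmask(im[c],c,L,hp,150 if c=="top" else 220) for c in im}
for cs in(["top"],["scene"],["top","scene"]): H,e=fit(hm,hp,HB,cs); print("H",cs,H,e,[m.sum()/16 for m in hm.values()])
out=[]
for c in im:
    v=up(im[c])
    for m,col in((render(L,LB,c),(0,0,255)),(render(H,HB,c),(0,255,255))):
        k,_=cv2.findContours(m,cv2.RETR_EXTERNAL,cv2.CHAIN_APPROX_NONE); cv2.drawContours(v,k,-1,col,1)
    # rails inner top edges
    for s in(1,-1):
        q=((proj(T(L,[[-.053,s*.061,.06],[-.02,s*.05,.06],[.23,s*.05,.06]]),c)+.5)*S).astype(np.int32); cv2.polylines(v,[q],False,(255,0,0),1)
    y,x=(600,700) if c=="top" else (600,600)
    out.append(cv2.resize(v[y:y+400,x:x+920] if c=="top" else v[600:1450,620:1660],(800,350 if c=="top" else 650)))
cv2.imwrite("pics/f1.png",cv2.resize(np.vstack(out),(480,600)) if 0 else out[0]); cv2.imwrite("pics/f2.png",cv2.resize(out[1],(730,600)))
E
```

```text
lane ['top'] [ 0.51805034  0.04348753 -1.47687973] 759.6875
lane ['scene'] [ 0.50914271  0.0411059  -1.47777915] 1913.5625
lane ['top', 'scene'] [ 0.51641627  0.0418007  -1.47501389] 3064.5
H ['top'] [ 0.5170251   0.20324218 -1.23806026] 160.9375 [np.float64(2176.625), np.float64(989.0625)]
H ['scene'] [ 0.51514487  0.20401794 -1.29021355] 103.25 [np.float64(2176.625), np.float64(989.0625)]
H ['top', 'scene'] [ 0.51511399  0.20449239 -1.28420958] 268.5 [np.float64(2176.625), np.float64(989.0625)]
```

View pics/f1.png

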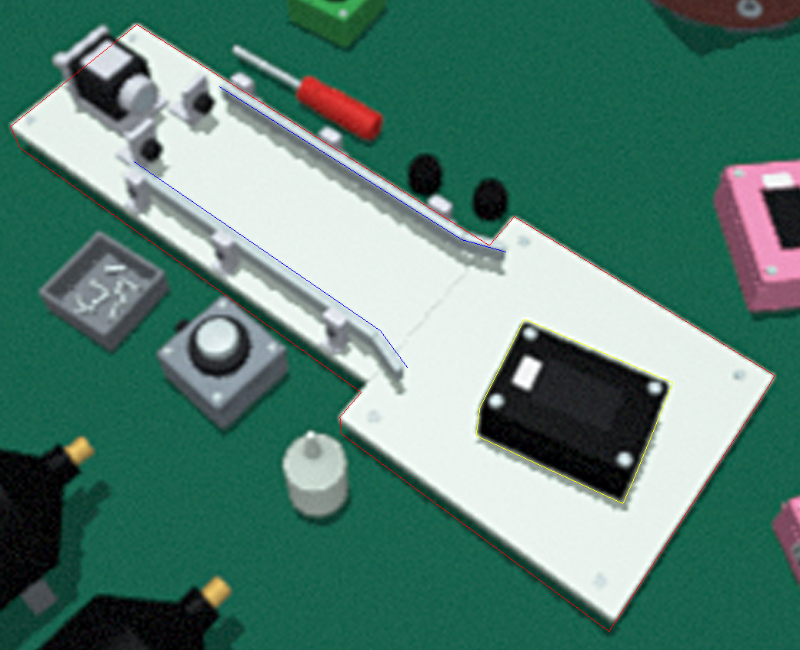

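View pics/f2.png

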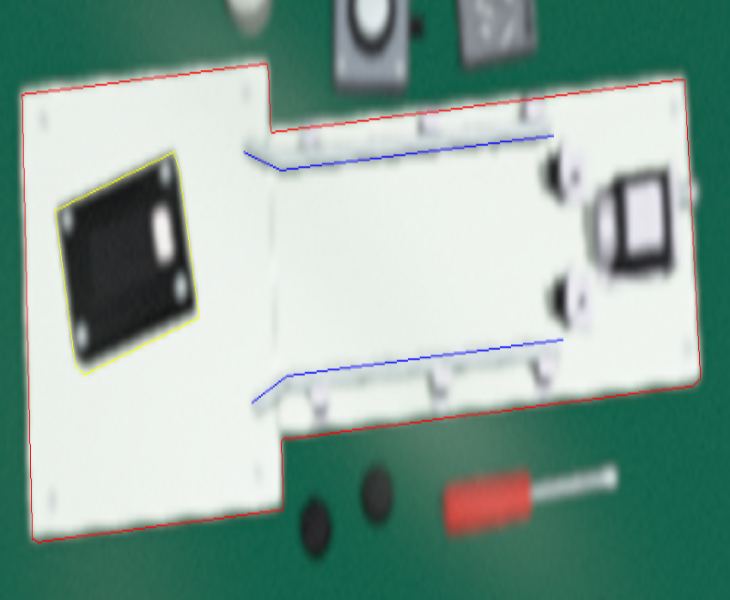

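```bash
cat >> h.py <<'E'
LANE=np.array([.517,.0425,-1.476])
def w2l(P):
    c,s=np.cos(LANE[2]),np.sin(LANE[2]); d=np.array(P[:2])-LANE[:2]; return np.array([c*d[0]+s*d[1],-s*d[0]+c*d[1]])
def go(x,y,z,yaw,world=False):
    """lane coords target (m), yaw of tool x axis in the lane frame (rad), TCP z"""
    st=robot.read_state(); R=st["ee_rot"]; w=np.array([x,y,z]) if world else T(LANE,[[x,y,z]])[0]
    cur=np.arctan2(R[1,0],R[0,0]); a=yaw+(0 if world else LANE[2])-cur; a=(a+np.pi)%(2*np.pi)-np.pi
    print("shift",((R.T@(w-st["tool_pos"]))/.25).round(3),"rz",round(-a/(np.pi/2),3),"n rows",np.linalg.norm(w-st["tool_pos"])/.0625,abs(a)/.187)
def where():
    st=robot.read_state(); R=st["ee_rot"]; print("t",st["clock"],"lane",(w2l(st["tool_pos"])*1e3).round(1),"z",st["tool_pos"][2].round(4),"yaw",(np.arctan2(R[1,0],R[0,0])-LANE[2]).round(3),"f",st["ft_force"].round(1))
def housing(last):
    """last: guess in lane frame; prints the housing pose in the lane frame"""
    p=np.r_[T(LANE,[[last[0],last[1],0]])[0][:2],LANE[2]+last[2]]; o=[]
    im={c:imaging.grab_frame(c) for c in("scene","top")}
    hm={c:hmask(im[c],c,LANE,p,140 if c=="top" else 220) for c in im}
    for cs in(["scene"],["top"],["scene","top"]):
        H,e=fit(hm,p,HB,cs); print(cs,(w2l(H)*1e3).round(1),(H[2]-LANE[2]).round(3),round(e))
    return im,H
E
python3 -c "
from h import *
where(); go(-.162,.09,.15,-np.pi/2)"
```

```text
t 1.4 lane [-594.9 -307.6] z 0.2483 yaw 4.368 f [0.8 0.5 0.5]
shift [-2.082 -1.093  0.393] rz -0.219 n rows 9.535135694828 1.8428446075673566
```

```bash
python3 -m crank '[[[-0.25,-0.13,0,0,0,0],[-0.5,-0.26,0,0,0,0],[-0.75,-0.4,0,0,0,0],[-1,-0.53,0.1,0,0,0],[-1,-0.53,0.1,0,0,0]]]' 75; python3 -c "
from h import *
where(); go(-.162,.09,.15,-np.pi/2)"
```

```text
clock: 2.02
tool_pos: [0.3657, 0.4133, 0.2229]
ee_rot: [[-0.968, 0.249, 0.0], [0.249, 0.968, -0.0], [-0.0, -0.0, -1.0]]
ft_force: [0.2, 0.3, -0.1]
gripper_width: 0.751
finger_force: 0.0
t 2.025 lane [-383.4 -115.6] z 0.2229 yaw 4.366 f [ 0.2  0.3 -0.1]
shift [-1.074 -0.553  0.292] rz -0.221 n rows 4.972749412487706 1.8548161421373157
```

```bash
python3 -m crank '[[[-0.25,-0.13,0.05,0,0,0],[-0.5,-0.26,0.1,0,0,0],[-0.75,-0.4,0.2,0,0,-0.1],[-1,-0.53,0.25,0,0,-0.219],[-1,-0.53,0.25,0,0,-0.219],[-1,-0.53,0.25,0,0,-0.219]]]'; python3 -c "
from h import *
where(); go(-.162,.09,.064,-np.pi/2)"
```

```text
clock: 2.78
tool_pos: [0.575, 0.2227, 0.1599]
ee_rot: [[-0.996, -0.09, -0.001], [-0.09, 0.996, -0.001], [0.001, -0.001, -1.0]]
ft_force: [-0.7, 1.0, -0.1]
gripper_width: 0.751
finger_force: 0.0
t 2.775 lane [-173.9   74.8] z 0.1599 yaw -1.576 f [-0.7  1.  -0.1]
shift [-0.061 -0.047  0.384] rz -0.003 n rows 1.5652333698225556 0.026532785091399284
```

```bash
python3 -m crank '[[[-0.065,-0.047,0,0,0,0],[-0.065,-0.047,0.2,0,0,0],[-0.065,-0.047,0.3,0,0,0],[-0.065,-0.047,0.384,0,0,0],[-0.065,-0.047,0.384,0,0,0],[-0.065,-0.047,0.384,0,0,0]]]'; python3 - <<'E'
from h import *
where(); im,H=housing([-.162,.014,.19])
v=up(im["scene"])[750:1300,850:1600]; cv2.imwrite("pics/a.png",v)
E
```

```text
clock: 3.52
tool_pos: [0.5918, 0.2156, 0.0662]
ee_rot: [[-0.996, -0.095, 0.002], [-0.095, 0.996, 0.001], [-0.002, 0.0, -1.0]]
ft_force: [0.4, 0.1, 0.0]
gripper_width: 0.752
finger_force: 0.0
t 3.525 lane [-165.3   90.9] z 0.0662 yaw -1.571 f [0.4 0.1 0. ]
['scene'] [-161.7   37.8] -0.15 3546
['top'] [-195.6    5.6] 0.153 1769
['scene', 'top'] [-165.8   37.8] -0.056 5332
```

View pics/a.png

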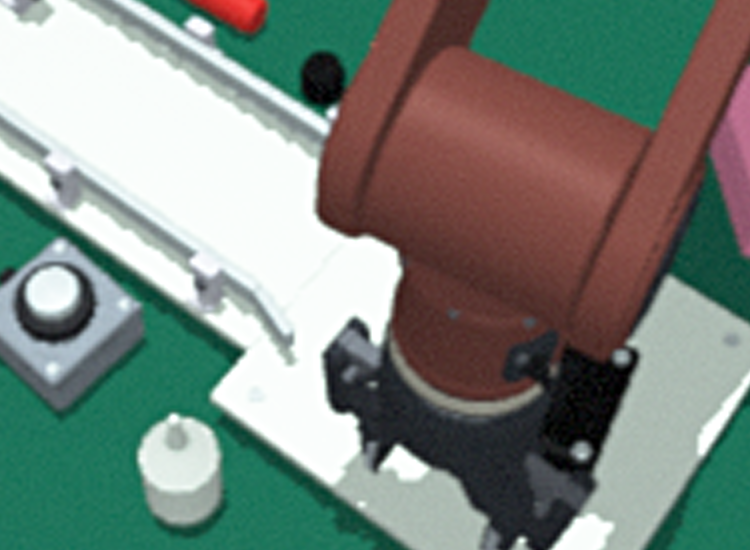

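```bash
python3 -m crank '[[[0.03,0,0,0,0,0],[0.05,0,0,0,0,0],[0.07,0,0,0,0,0],[0.09,0,0,0,0,0],[0.11,0,0,0,0,0],[0.13,0,0,0,0,0],[0.148,0,0,0,0,0],[0.164,0,0,0,0,0]]]';python3 -m crank '[[[0,0,0,0,0,0],[0,0,0,0,0,0]]]'; python3 -c "
from h import *
where()"; python3 -m crank '[[[-0.06,0,0,0,0,0],[-0.1,0,0,0,0,0],[-0.1,0,-0.2,0,0,0],[-0.1,0,-0.4,0,0,0],[-0.35,0,-0.6,0,0,0],[-0.6,0,-0.6,0,0,0],[-0.85,0,-0.6,0,0,0],[-1,0,-0.6,0,0,0]]]'; python3 - <<'E'
from h import *
where(); im,H=housing([-.16,.0,.0])
v=up(im["scene"])[750:1300,850:1600]; cv2.imwrite("pics/b.png",v)
E
```

```text
clock: 4.62
tool_pos: [0.55, 0.2112, 0.065]
ee_rot: [[-0.996, -0.094, 0.001], [-0.094, 0.996, -0.0], [-0.001, -0.0, -1.0]]
ft_force: [2.0, -0.6, 0.2]
gripper_width: 0.752
finger_force: 1.0
clock: 4.88
tool_pos: [0.5495, 0.2114, 0.0647]
ee_rot: [[-0.996, -0.094, -0.001], [-0.094, 0.996, 0.0], [0.001, 0.0, -1.0]]
ft_force: [0.6, -0.4, 0.4]
gripper_width: 0.747
finger_force: 0.3
t 4.875 lane [-165.1   48.3] z 0.0647 yaw -1.572 f [ 0.6 -0.4  0.4]
clock: 5.88
tool_pos: [0.8015, 0.2347, 0.2149]
ee_rot: [[-0.996, -0.094, 0.001], [-0.094, 0.996, 0.0], [-0.001, 0.0, -1.0]]
ft_force: [-0.0, 0.6, 0.9]
gripper_width: 0.752
finger_force: 0.0
t 5.875 lane [-164.4  301.4] z 0.2149 yaw -1.572 f [-0.   0.6  0.9]
['scene'] [-157.4    1.5] -0.04 2109
['top'] [-131.9    2. ] 1.092 848
['scene', 'top'] [-157.     0.8] -0.294 3235
```

View pics/b.png

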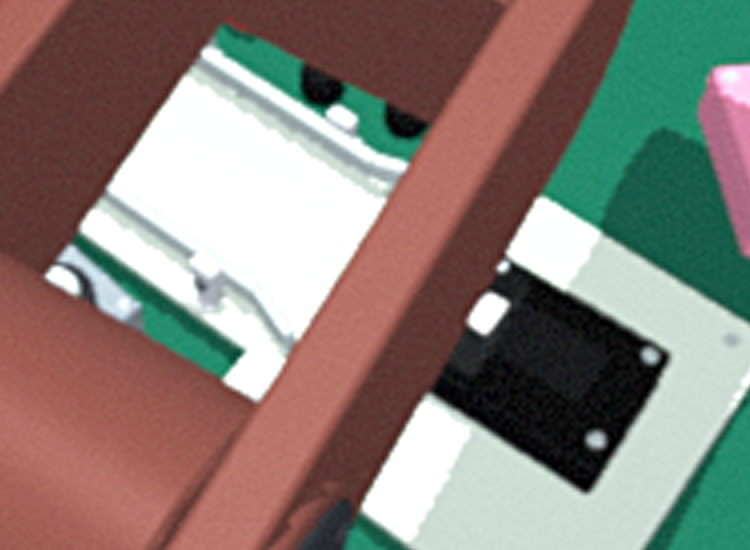

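```bash
python3 -m crank '[[[0.1,0.2,0,0,0,0.118],[0.3,0.4,0,0,0,0.236],[0.5,0.5,0,0,0,0.354],[0.7,0.54,0,0,0,0.47],[0.9,0.54,0,0,0,0.59],[1,0.54,0,0,0,0.708],[1,0.54,0,0,0,0.82],[1,0.54,0,0,0,0.93]]]' 50;  python3 - <<'E'
from h import *
where();go(-.30,0,.15,-np.pi)
E
```

```text
clock: 6.98
tool_pos: [0.536, 0.3456, 0.2151]
ee_rot: [[-0.198, 0.98, -0.0], [0.98, 0.198, 0.0], [0.0, -0.0, -1.0]]
ft_force: [-0.1, 0.5, -0.8]
gripper_width: 0.499
finger_force: 0.0
t 6.975 lane [-299.9   47.6] z 0.2151 yaw 3.246 f [-0.1  0.5 -0.8]
shift [ 0.02  -0.189  0.261] rz 0.066 n rows 1.2909775427652443 0.5575680287324766
```

```bash
python3 -m crank '[[[0.02,-0.15,0.1,0,0,0.066],[0.02,-0.189,0.261,0,0,0.066],[0.02,-0.189,0.261,0,0,0.066]]]';  python3 - <<'E'
from h import *
where();go(-.25,0,.064,-np.pi)
im,H=housing([-.158,.001,-.02])
v=up(im["scene"])[750:1300,850:1600]; w=up(im["top"])[600:1000,700:1300];cv2.imwrite("pics/c.png",np.hstack([cv2.resize(v,(400,300)),cv2.resize(w,(400,300))]))
E
```

```text
clock: 7.35
tool_pos: [0.4858, 0.3392, 0.1457]
ee_rot: [[-0.101, 0.995, -0.008], [0.995, 0.101, -0.004], [-0.004, -0.009, -1.0]]
ft_force: [0.8, -0.1, 0.1]
gripper_width: 0.497
finger_force: 0.0
t 7.35 lane [-298.3   -3. ] z 0.1457 yaw 3.148 f [ 0.8 -0.1  0.1]
shift [-0.192  0.014  0.327] rz 0.004 n rows 1.5191182700028916 0.033922661395125495
['scene'] [-167.9   -2.9] 0.042 120
['top'] [-165.6   -2. ] -0.006 163
['scene', 'top'] [-168.3   -2.5] 0.041 287
```

View pics/c.png

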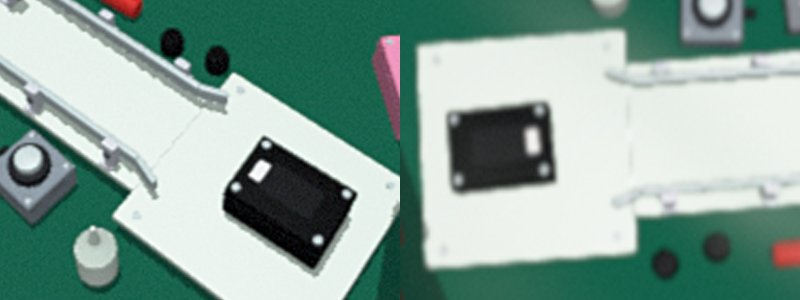

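```bash
python3 -m crank '[[[-0.13,0.008,0,0,0,0.004],[-0.19,0.008,0.1,0,0,0.004],[-0.19,0.008,0.22,0,0,0.004],[-0.19,0.008,0.325,0,0,0.004],[-0.19,0.008,0.325,0,0,0.004],[-0.19,0.008,0.325,0,0,0.004]]]';python3 -c "
from h import *
where();go(-.16,-.0,.064,-np.pi)"
```

```text
clock: 8.2
tool_pos: [0.4989, 0.2947, 0.0707]
ee_rot: [[-0.094, 0.996, 0.004], [0.996, 0.094, 0.002], [0.001, 0.004, -1.0]]
ft_force: [0.6, -0.9, -0.3]
gripper_width: 0.499
finger_force: 0.0
t 8.2 lane [-252.8    5.8] z 0.0707 yaw 3.141 f [ 0.6 -0.9 -0.3]
shift [-0.371 -0.023  0.026] rz -0.0 n rows 1.49158425867362 0.004106785635405966
```

```bash
python3 -m crank '[[[0,-0.028,0.02,0,0,0],[-0.04,-0.028,0.02,0,0,0],[-0.06,-0.028,0.02,0,0,0],[-0.08,-0.028,0.02,0,0,0],[-0.11,-0.028,0.02,0,0,0],[-0.14,-0.028,0.02,0,0,0],[-0.17,-0.028,0.02,0,0,0],[-0.2,-0.028,0.02,0,0,0]]]';python3 - <<'E'
from h import *
where()
im,H=housing([-.14,-.002,0])
v=up(im["scene"])[650:1200,750:1500]; w=up(im["top"])[600:1000,700:1300];cv2.imwrite("pics/d.png",np.hstack([cv2.resize(v,(400,300)),cv2.resize(w,(400,300))]))
E
```

```text
clock: 9.2
tool_pos: [0.4947, 0.2432, 0.0636]
ee_rot: [[-0.094, 0.996, 0.0], [0.996, 0.094, 0.001], [0.001, 0.001, -1.0]]
ft_force: [0.6, 3.5, 1.4]
gripper_width: 0.5
finger_force: 1.6
t 9.2 lane [-201.9   -3.2] z 0.0636 yaw 3.141 f [0.6 3.5 1.4]
['scene'] [-151.9  -21.9] -0.21 2133
['top'] [-138.1   -2.7] -0.015 710
['scene', 'top'] [-138.2   -7. ] 0.015 2876
```

View pics/d.png

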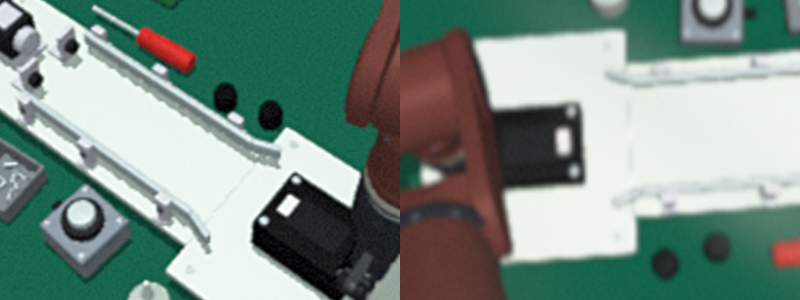

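```bash
python3 -m crank '[[[-0.03,0,0,0,0,0],[-0.06,0,0,0,0,0],[-0.09,0,0,0,0,0],[-0.12,0,0,0,0,0],[-0.15,0,0,0,0,0],[-0.18,0,0,0,0,0],[-0.21,0,0,0,0,0],[-0.24,0,0,0,0,0]]]';python3 - <<'E'
from h import *
where()
im,H=housing([-.076,-.002,0])
v=up(im["scene"])[550:1100,650:1400]; w=up(im["top"])[600:1000,800:1400];cv2.imwrite("pics/e.png",np.hstack([cv2.resize(v,(400,300)),cv2.resize(w,(400,300))]))
E
```

```text
clock: 10.3
tool_pos: [0.5001, 0.1832, 0.0633]
ee_rot: [[-0.094, 0.996, -0.0], [0.996, 0.094, 0.0], [0.0, -0.0, -1.0]]
ft_force: [-0.4, 3.2, 1.1]
gripper_width: 0.501
finger_force: 1.6
t 10.3 lane [-141.7   -3.5] z 0.0633 yaw 3.141 f [-0.4  3.2  1.1]
['scene'] [-79.   -9.5] 0.029 1658
['top'] [-77.5  -7.1] 1.657 459
['scene', 'top'] [-76.8  -8.6] -0.008 2405
```

View pics/e.png

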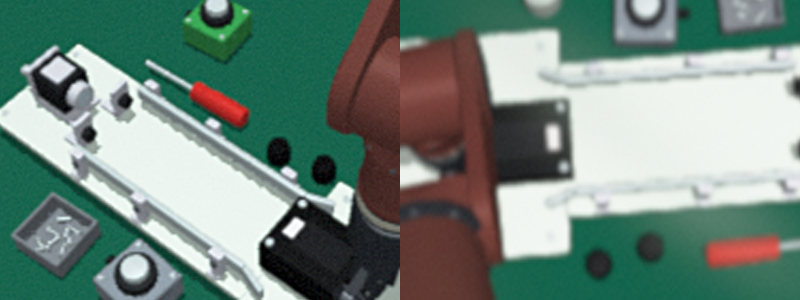

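```bash
cat >> h.py <<'E'
def front(cx,cy=-.002,back=.015,thr=90,save=None):
    """front part of the housing only (arm hides the rear), housing pose in lane frame"""
    im={c:imaging.grab_frame(c) for c in("scene","top")}
    p=np.r_[T(LANE,[[cx,cy,0]])[0][:2],LANE[2]]
    roi={c:render(LANE,[box(cx+back,cx+.075,-.046,.046,.077,.078)],c) for c in im}
    dm={c:cv2.morphologyEx((up(im[c]).max(2)<thr).astype(np.uint8),cv2.MORPH_CLOSE,np.ones((45,45))) for c in im}
    for cs in(["top"],["scene"],["top","scene"]):
        f=lambda q:sum(((render(q,HB,c)!=dm[c])&(roi[c]>0)).sum() for c in cs)/S**2
        best=min((minimize(f,p+d0,method="Nelder-Mead",options=dict(initial_simplex=p+d0+np.array([[0,0,0],[.006,0,0],[0,.006,0],[0,0,s]]),xatol=1e-4,fatol=.05)) for s in(.04,-.04) for d0 in([0,0,0],[.003,.003,.02],[-.003,-.003,-.02])),key=lambda r:r.fun); H=best.x
        print(cs,"nose",(w2l(T(H,[[.055,0,0]])[0])*1e3).round(1),"c",(w2l(H)*1e3).round(1),(H[2]-LANE[2]).round(3),round(best.fun,1))
    if save:
        o=[]
        for c in im:
            v=up(im[c]); 
            k,_=cv2.findContours(render(H,HB,c),cv2.RETR_EXTERNAL,cv2.CHAIN_APPROX_NONE); cv2.drawContours(v,k,-1,(0,255,255),1)
            for s in(1,-1):
                q=((proj(T(LANE,[[-.053,s*.061,.06],[-.02,s*.05,.06],[.23,s*.05,.06]]),c)+.5)*S).astype(np.int32); cv2.polylines(v,[q],False,(255,0,0),1)
            m=((proj(T(H,[[.03,0,.05]]),c)[0])*S).astype(int); v=v[max(0,m[1]-300):m[1]+300,max(0,m[0]-200):m[0]+200]; o.append(cv2.resize(v,(400,600)))
        cv2.imwrite(save,np.hstack(o))
E
python3 - <<'E'
from h import *
front(-.076,save="pics/f.png")
E
```

```text
['top'] nose [-25.   -8.3] c [-80.   -8.8] 0.009 35.9
['scene'] nose [-21.2  -7.5] c [-76.2  -7.6] 0.002 15.7
['top', 'scene'] nose [-21.9  -9.2] c [-76.9  -8.3] -0.017 81.9
```

View pics/f.png

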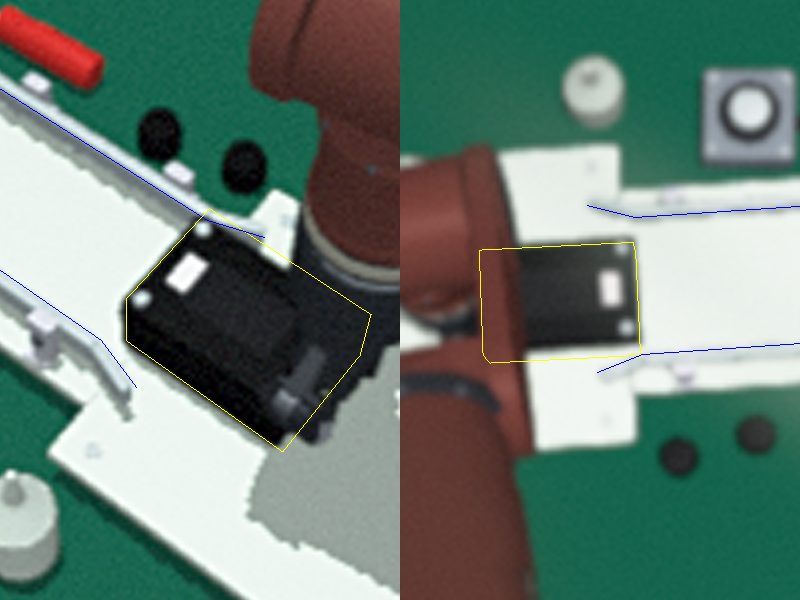

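```bash
cat >> h.py <<'E'
def screws(cx,cy=-.003):
    """front lid screws by blob search near expectation, back-projected to z=.079, lane mm"""
    for c in("top","scene"):
        g=up(imaging.grab_frame(c)).min(2); i=imaging.camera_info(c); f=210/np.tan(np.radians(i["fov_y"]/2)); o=[]
        for s in(1,-1):
            u,v=((proj(T(LANE,[[cx+.0455,cy+s*.0285,.079]]),c)[0]+.5)*S).astype(int); r=16
            w=g[v-r:v+r,u-r:u+r].astype(float); m=np.zeros(w.shape,np.uint8); pk=np.unravel_index(cv2.GaussianBlur(w,(9,9),0)[5:-5,5:-5].argmax(),(22,22)); yy,xx=np.mgrid[:2*r,:2*r]
            k=((yy-pk[0]-5)**2+(xx-pk[1]-5)**2<49)*np.clip(w-90,0,None); px=np.array([(xx*k).sum(),(yy*k).sum()])/k.sum()+[u-r,v-r]
            px=(px+.5)/S-.5; d=i["R"].T@np.r_[(px-[i["cx"],i["cy"]])/f,1]; C=-i["R"].T@i["t"]; X=C+d*(.079-C[2])/d[2]; o.append(w2l(X)*1e3)
        a,b=o; print(c,a.round(1),b.round(1),"mid",((a+b)/2).round(1),"yaw",round(float(np.arctan2(b[0]-a[0],a[1]-b[1])),3))
E
python3 -c "
from h import *
where();screws(-.0765)"
```

```text
t 10.5 lane [-141.2   -3.9] z 0.0629 yaw 3.141 f [ 0.1 -0.4 -0.3]
top [-38.3  35.1] [-29.2 -32.3] mid [-33.7   1.4] yaw 0.134
scene [-27.8  24.1] [-27.4 -33.5] mid [-27.6  -4.7] yaw 0.006
```

```bash
python3 -m crank '[[[-0.03,0.001,0,0,0,0],[-0.06,0.002,0,0,0,0],[-0.09,0.003,0,0,0,0],[-0.12,0.004,0,0,0,0],[-0.15,0.005,0,0,0,0],[-0.18,0.006,0,0,0,0],[-0.21,0.007,0,0,0,0],[-0.24,0.008,0,0,0,0]]]';python3 - <<'E'
from h import *
where()
c=w2l(robot.read_state()["tool_pos"])[0]+.065
screws(c);front(c)
E
```

```text
clock: 11.6
tool_pos: [0.5077, 0.1236, 0.0633]
ee_rot: [[-0.094, 0.996, -0.0], [0.996, 0.094, -0.0], [-0.0, -0.0, -1.0]]
ft_force: [-0.4, 0.9, -1.0]
gripper_width: 0.495
finger_force: 0.8
t 11.6 lane [-81.6  -1.5] z 0.0633 yaw 3.141 f [-0.4  0.9 -1. ]
top [29.9 27.4] [ 29.5 -29.9] mid [29.7 -1.3] yaw -0.006
scene [32.2 27. ] [ 32.1 -31.1] mid [32.2 -2.1] yaw -0.002
['top'] nose [34.1 -7.7] c [-20.9  -5.4] -0.043 42.4
['scene'] nose [39.2 -7.7] c [-15.8  -8.6] 0.017 29.2
['top', 'scene'] nose [38.  -8.5] c [-17.   -6.8] -0.031 113.9
```

```bash
R='x'; python3 -m crank '[[[-0.03,0,0,0,0,0],[-0.06,0,0,0,0,0],[-0.09,0,0,0,0,0],[-0.12,0,0,0,0,0],[-0.15,0,0,0,0,0],[-0.18,0,0,0,0,0],[-0.21,0,0,0,0,0],[-0.24,0,0,0,0,0]]]';python3 - <<'E'
from h import *
where()
c=w2l(robot.read_state()["tool_pos"])[0]+.065
screws(c)
E
```

```text
clock: 12.8
tool_pos: [0.5136, 0.0641, 0.0636]
ee_rot: [[-0.094, 0.996, 0.0], [0.996, 0.094, 0.0], [0.0, 0.0, -1.0]]
ft_force: [-0.8, 4.9, 4.1]
gripper_width: 0.499
finger_force: 2.6
t 12.8 lane [-21.9  -1.3] z 0.0636 yaw 3.141 f [-0.8  4.9  4.1]
top [89.9 28.3] [ 90.  -30.3] mid [90. -1.] yaw 0.0
scene [92.1 26.3] [ 92.3 -31.3] mid [92.2 -2.5] yaw 0.004
```

```bash
python3 -m crank '[[[-0.03,0,0,0,0,0],[-0.06,0,0,0,0,0],[-0.09,0,0,0,0,0],[-0.12,0,0,0,0,0],[-0.15,0,0,0,0,0],[-0.18,0,0,0,0,0],[-0.21,0,0,0,0,0],[-0.24,0,0,0,0,0]]]';python3 - <<'E'
from h import *
where()
c=w2l(robot.read_state()["tool_pos"])[0]+.065
screws(c)
E
```

```text
clock: 13.9
tool_pos: [0.5189, 0.0042, 0.0632]
ee_rot: [[-0.094, 0.996, -0.0], [0.996, 0.094, -0.0], [0.0, -0.0, -1.0]]
ft_force: [0.5, 3.6, 3.2]
gripper_width: 0.499
finger_force: 2.2
t 13.9 lane [38.3 -1.7] z 0.0632 yaw 3.141 f [0.5 3.6 3.2]
top [150.7  27.8] [149.7 -30.1] mid [150.2  -1.2] yaw -0.016
scene [152.7  26.6] [152.3 -31.3] mid [152.5  -2.3] yaw -0.006
```

```bash
python3 -m crank '[[[-0.03,0,0,0,0,0],[-0.06,0,0,0,0,0],[-0.09,0,0,0,0,0],[-0.12,0,0,0,0,0],[-0.15,0,0,0,0,0],[-0.18,0,0,0,0,0],[-0.2,0,0,0,0,0],[-0.22,0,0,0,0,0]]]';python3 -c "
from h import *
where();screws(.1585)"
```

```text
clock: 15.0
tool_pos: [0.524, -0.0505, 0.0631]
ee_rot: [[-0.094, 0.996, -0.001], [0.996, 0.094, -0.0], [0.0, -0.001, -1.0]]
ft_force: [0.3, 1.7, -0.6]
gripper_width: 0.503
finger_force: 0.8
t 15.0 lane [93.2 -1.9] z 0.0631 yaw 3.141 f [ 0.3  1.7 -0.6]
top [205.3  27.6] [205.5 -30.4] mid [205.4  -1.4] yaw 0.003
scene [207.   26.6] [207.2 -31.5] mid [207.1  -2.4] yaw 0.003
```

```bash
python3 -m crank '[[[-0.008,0,0,0,0,0],[-0.016,0,0,0,0,0],[-0.02,0,0,0,0,0],[-0.024,0,0,0,0,0],[-0.024,0,0,0,0,0],[-0.024,0,0,0,0,0]]]';python3 -c "
from h import *
where()";python3 -m crank '[[[-0.004,0,0,0,0,0],[-0.008,0,0,0,0,0],[-0.008,0,0,0,0,0],[-0.008,0,0,0,0,0]]]';python3 -c "
from h import *
where();screws(.165)"
```

```text
clock: 15.85
tool_pos: [0.5249, -0.056, 0.0635]
ee_rot: [[-0.094, 0.996, 0.0], [0.996, 0.094, 0.0], [-0.0, 0.0, -1.0]]
ft_force: [0.1, 3.8, 2.3]
gripper_width: 0.497
finger_force: 1.5
t 15.85 lane [98.8 -1.5] z 0.0635 yaw 3.141 f [0.1 3.8 2.3]
clock: 16.35
tool_pos: [0.5251, -0.0581, 0.0635]
ee_rot: [[-0.094, 0.996, 0.0], [0.996, 0.094, -0.0], [-0.0, 0.0, -1.0]]
ft_force: [-0.6, 3.4, 2.9]
gripper_width: 0.504
finger_force: 1.9
t 16.35 lane [100.9  -1.5] z 0.0635 yaw 3.141 f [-0.6  3.4  2.9]
top [212.7  27.8] [212.6 -30.2] mid [212.7  -1.2] yaw -0.0
scene [214.7  26.2] [214.4 -31.1] mid [214.6  -2.4] yaw -0.006
```

```bash
python3 -m crank '[[[-0.004,0,0,0,0,0],[-0.008,0,0,0,0,0],[-0.008,0,0,0,0,0]]]' | grep force;python3 -m crank '[[[-0.004,0,0,0,0,0],[-0.008,0,0,0,0,0],[-0.008,0,0,0,0,0]]]'|grep force;python3 -c "
from h import *
where();screws(.169)"
```

```text
ft_force: [-0.9, 4.7, 4.9]
finger_force: 2.4
ft_force: [-0.2, 6.3, 4.2]
finger_force: 3.1
t 17.2 lane [104.4  -1.5] z 0.0634 yaw 3.141 f [-0.2  6.3  4.2]
top [216.1  27.7] [216.2 -30.4] mid [216.2  -1.3] yaw 0.002
scene [217.3  26.4] [217.8 -31.6] mid [217.6  -2.6] yaw 0.008
```

```bash
python3 -m crank '[[[-0.004,0,0,0,0,0],[-0.008,0,0,0,0,0],[-0.008,0,0,0,0,0]]]' | grep force;python3 -c "
from h import *
where();screws(.17)"; python3 -m crank '[[[0.01,0,0,0,0,0],[0.04,0,0,0,0,0],[0.1,0,0,0,0,0],[0.1,0,-0.2,0,0,0],[0.1,0,-0.4,0,0,0],[0.1,0,-0.6,0,0,0],[0.3,0,-0.6,0,0,0],[0.3,0,-0.6,0,0,0]]]' 0; python3 - <<'E'
from h import *
where();screws(.167)
for c in("top","scene"): print([(np.round(d["point"],3),round(d["confidence"],2)) for d in imaging.spot_point("start_top",c)])
go(.649,-.016,.16,-np.pi+LANE[2],True)
v=up(imaging.grab_frame("scene"))[500:1100,560:1360];cv2.imwrite("pics/g.png",v)
E
```

```text
ft_force: [-0.5, 10.3, 5.6]
finger_force: 4.7
t 17.675 lane [105.3  -1.5] z 0.0635 yaw 3.14 f [-0.5 10.3  5.6]
top [217.3  27. ] [217.  -30.4] mid [217.2  -1.7] yaw -0.005
scene [219.2  26. ] [218.9 -31.4] mid [219.   -2.7] yaw -0.005
clock: 18.77
tool_pos: [0.5181, 0.0132, 0.214]
ee_rot: [[-0.098, 0.995, 0.001], [0.995, 0.098, 0.0], [0.0, 0.001, -1.0]]
ft_force: [0.0, -0.3, -0.4]
gripper_width: -0.002
finger_force: 0.0
t 18.775 lane [29.3 -1.7] z 0.214 yaw 3.145 f [ 0.  -0.3 -0.4]
top [217.   27.5] [216.9 -30.3] mid [217.   -1.4] yaw -0.002
scene [219.1  26. ] [218.5 -31.6] mid [218.8  -2.8] yaw -0.011
[(array([ 0.321, -0.219,  0.06 ]), 0.56), (array([ 0.613, -0.437,  0.061]), 0.54), (array([ 0.661,  0.103, -0.001]), 0.32)]
[(array([ 0.646, -0.014,  0.059]), 0.6)]
shift [-0.154  0.512  0.209] rz -0.0 n rows 2.297588161434702 0.0035324607456897594
```

View pics/g.png

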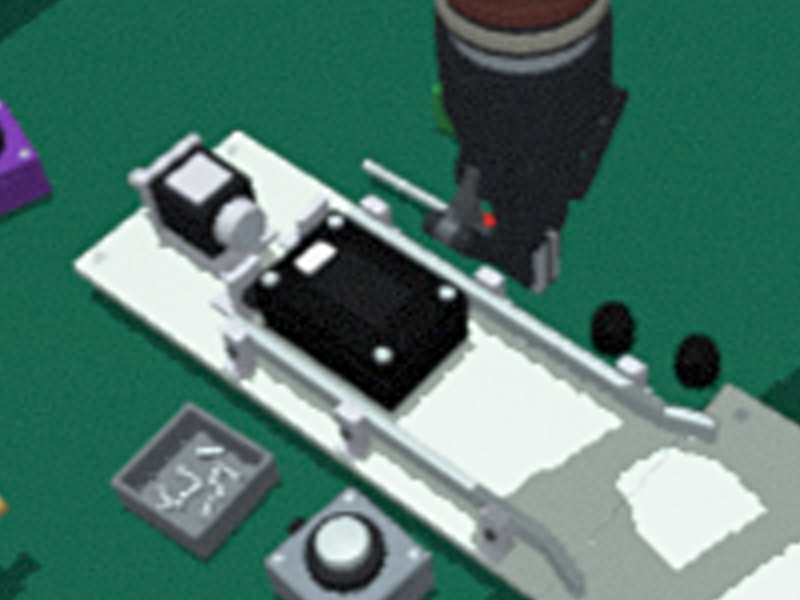

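```bash
python3 -m crank '[[[-0.06,0.2,0,0,0,0],[-0.12,0.4,0,0,0,0],[-0.153,0.5,0.1,0,0,0],[-0.153,0.5,0.3,0,0,0],[-0.153,0.5,0.45,0,0,0],[-0.153,0.5,0.5,0,0,0],[-0.153,0.5,0.5,0,0,0]]]'; python3 -c "
from h import *
where();go(.646,-.0155,.078,-np.pi+LANE[2],True)"
```

```text
clock: 19.9
tool_pos: [0.6459, -0.0162, 0.0873]
ee_rot: [[-0.093, 0.996, -0.002], [0.996, 0.093, 0.0], [0.0, -0.002, -1.0]]
ft_force: [-0.4, 0.1, 0.2]
gripper_width: -0.005
finger_force: 0.0
t 19.9 lane [ 70.6 122.8] z 0.0873 yaw 3.14 f [-0.4  0.1  0.2]
shift [0.003 0.001 0.037] rz -0.001 n rows 0.14994824699631673 0.00703474522167308
```

```bash
python3 -m crank '[[[0,0,0.016,0,0,0],[0,0,0.032,0,0,0],[0,0,0.044,0,0,0],[0,0,0.052,0,0,0],[0,0,0.052,0,0,0],[0,0,0.052,0,0,0]]]'
```

```text
clock: 20.65
tool_pos: [0.6468, -0.0156, 0.0758]
ee_rot: [[-0.094, 0.996, 0.001], [0.996, 0.094, -0.0], [-0.0, 0.001, -1.0]]
ft_force: [0.6, 0.1, 2.7]
gripper_width: 0.001
finger_force: 1.0
```

```bash
python3 -m crank '[[[0,0,0.008,0,0,0],[0,0,0.014,0,0,0],[0,0,0.014,0,0,0],[0,0,0.014,0,0,0]]]'
```

```text
clock: 21.15
tool_pos: [0.6469, -0.0157, 0.0722]
ee_rot: [[-0.094, 0.996, 0.001], [0.996, 0.094, -0.0], [-0.0, 0.001, -1.0]]
ft_force: [0.3, 1.0, 4.0]
gripper_width: 0.003
finger_force: 2.1
```

```bash
python3 -m crank '[[[0,0,0.006,0,0,0],[0,0,0.012,0,0,0],[0,0,0.012,0,0,0],[0,0,0.012,0,0,0]]]'
```

```text
clock: 21.65
tool_pos: [0.6469, -0.0157, 0.071]
ee_rot: [[-0.094, 0.996, 0.0], [0.996, 0.094, -0.0], [-0.0, 0.0, -1.0]]
ft_force: [-4.5, 1.6, 12.2]
gripper_width: -0.0
finger_force: 6.3
```

```bash
python3 -m crank '[[[0,0,-0.1,0,0,0],[0,0,-0.3,0,0,0],[0,0,-0.5,0,0,0],[0,0,-0.5,0,0,0],[0,0,-0.5,0,0,0],[0,0,-0.5,0,0,0]]]'; python3 - <<'E'
from h import *
where();screws(.167)
cv2.imwrite("pics/z.png",up(imaging.grab_frame("top"))[500:1000,900:1650])
print(robot.close_job())
E
```

```text
clock: 22.4
tool_pos: [0.6446, -0.0155, 0.1907]
ee_rot: [[-0.094, 0.996, -0.005], [0.996, 0.094, 0.001], [0.001, -0.005, -1.0]]
ft_force: [0.4, 0.5, 0.3]
gripper_width: -0.001
finger_force: 0.0
t 22.4 lane [ 69.8 121.6] z 0.1907 yaw 3.141 f [0.4 0.5 0.3]
top [217.   27.5] [216.9 -30.3] mid [217.   -1.4] yaw -0.001
scene [nan nan] [212.5 -44.4] mid [nan nan] yaw nan
the job is handed in; nothing more can be done
Noneh.py:75: RuntimeWarning: invalid value encountered in divide
  k=((yy-pk[0]-5)**2+(xx-pk[1]-5)**2<49)*np.clip(w-90,0,None); px=np.array([(xx*k).sum(),(yy*k).sum()])/k.sum()+[u-r,v-r]
```

The housing is home against the buffers, about 2 mm off the centreline and square to the lane; the start button was then pressed to its end stop and released, and I handed the job in at about 22 s (no verdict was returned).

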